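# Unlatch and open the tool pen's gate

### The job

Open the tool pen: push the latch's thumb lever down until the bar is clear of its catch, keep it there while you draw the gate out, then swing the gate gently to about a right angle and leave it standing open with the latch let go. The catch is thin and its height is uncertain, so feel for it: neither force the bar up hard against the catch's top guard nor drag the gate against its lip, and leave the other tools where they are.

Things in the scene. Friction and masses are not known exactly. Their poses are not given: they have to be found in the camera images.
- pen: The tool pen: a low open-topped wooden stall fixed to the table, 290 mm wide along its y, 155 mm deep, walls 105 mm high. Origin on the table top under the middle of the gate line; x points into the pen, y to the left along its front, z up. Its place and yaw vary.
- gate_hinge (a point): Point on the gate's vertical hinge axis, 95 mm above the table, in the pen at x -10, y -116 mm. Turns with the gate: x is square to the gate (into the pen when shut), y runs along its front face to the free edge. The gate is a slatted wooden leaf 222 mm wide, top edge 110 mm above the table.
- gate (a joint): Gate angle, rad: 0 shut, grows as its free left edge swings out towards the robot (counter-clockwise from above); stop at 1.65. It stays where it is left (0.08 N m of friction).
- latch (a joint): Angle of the latch rocker on the gate's front, rad: 0 with the bar down, grows as the bar's tip rises and the thumb stud sinks; own stop at 0.46. Its pivot is 135 mm from the hinge, 95 mm above the table. It falls back by its own weight: pushing the stud down takes about 3 to 8 N, friction included.
- thumb_stud (a point): The thumb lever: a level round steel stud, 14 mm thick, 44 mm long, with a 22 mm flange at its outer end, on the gate's front. Point on its axis (the point's x), 30 mm before the gate's front face, 75 mm from the hinge, 60 mm from the latch's pivot; bar down it is 95 mm above the table. Pinch it from above, fingers left and right of it, or push it down.
- bar_tip (a point): Far end of the latch bar (6 mm thick, 10 mm high), on its centre line, 105 mm from the pivot; bar down it is 95 mm above the table and lies in the catch. To pass the catch's front lip the bar must rise there by 5 to 29 mm, unknown beforehand; 4 mm above that it meets the top guard.
- catch_post: The 150 mm high wooden post left of the gate, with the steel catch; origin as the pen's. The catch, 93 mm from the latch's pivot, is open to the robot between a front lip that holds the bar and a top guard that the raised bar strikes. It is screwed on up to 12 mm higher or lower each time, which is not reported. It is thin and bears 12 N from the bar.
- wax_block: Bystander: pale block of wax, 32x60x26 mm, inside the pen beside a small plane; origin under its middle.
- pliers: Bystander: pliers with red handles, 60x160x12 mm, lying left of and nearer than the pen; origin under its middle.
- try_square: Bystander: try square, 161x130x17 mm, lying left of the pen; origin under its middle.
- block_b: Bystander: beech block, 55x80x32 mm, right of the pen; origin under its middle.
- hammer: Bystander: hammer, 80x282x33 mm, lying on the right of the table; origin under its middle.

How it is judged:
By the outcome, as a careful person would: the job done as asked, in the order asked, and still so for the second after the job is handed in, with the robot touching nothing.
It also fails if it takes over 72 s, if anything falls off the work surface, if the arm or the gripper's body presses on something with over 40 N, if the wrist force passes 120 N, or if a joint passes its speed limit or range.

### The arm

A 6-joint arm with a two-finger parallel gripper is mounted at the origin on a cart in front of the work surface, level with it; the furniture and walls round the work are solid. World frame = base frame: x ahead of the robot, y to its left, z up, the work surface at z = 0. Lengths are in m, angles in degrees, forces in N, time in s.
With the tool pointing down it reaches from about 0.4 to 0.825 m from the base axis. Payload 7 kg.
Tool frame: the origin (TCP) lies midway between the tips of the shut fingers; the grasp point (between the pads) lies 19 mm behind it; z points along the fingers, y is the direction in which the jaws open and shut (so a half turn about z gives the same grasp; the last joint's range is limited). The gripper opens to 88 mm and grips with 3 to 60 N. Pads are 19 mm wide; open, the fingers measure 130 mm over their backs; the gripper's body (78 mm by 193 mm) begins 47 mm behind the grasp point.
Start: joints at [-52.363, 20.546, 0.682, 0, -70.136, -16.507], TCP at [0.243, -0.63, 0.227] pointing down, gripper open.
Joint ranges: [-176.03, 176.03], [-82.01, 121.73], [-58.28, 71.71], [-173.87, 95.51], [-174.79, -0.11], [-173.66, 173.66]. Speed limits (degrees/s): [136.94, 136.94, 172.46, 180, 180, 180].

### API

Orientations are given as [roll, pitch, yaw] about the fixed x, y, z axes, in that order (R = Rz(yaw) Ry(pitch) Rx(roll)).
In Python, from plant import ctrl, snapshot gives the robot as it stands.
- The arm moves only by the shell command python3 -m pendant 'ROWS'. ROWS is JSON, a list of rows, each a list of 7 numbers: the shift along the tool's x, y, z in m, then the turn, a rotation vector about the tool's x, y, z in rad, then the opening, from -1 (shut) to 1 (fully open), so that 0 is half open. In form: [[x, y, z, ax, ay, az, jaw], ...]. A call has 1 to 12 rows; each row is the pose to reach, as a shift and turn from the pose commanded when the call began, along the tool's axes at that moment; what a row does not reach only later rows make up. A row lasts 1/8 s, in which the tool goes at most 62.5 mm and 10.7 degrees, less where a joint would pass 70% of its speed; a pose out of reach is approached as far as the arm can. A call with a gripper value outside its range is refused whole. The fingers move at their own pace and stop on an object; the grip force is fixed at half the most. Time passes only in rows, so rows that repeat a pose let the fingers close. It gives the time, the measured TCP pose, the force and the opening at its end, in the units of the state.
- ctrl.get_obs(): the state, without advancing time (a new reading comes with each control period).
- snapshot(name): name is "scene" or "top"; returns a dict with "image" (480x640x3 uint8, blue, green, red), "mtx" (3x3 intrinsics, pixels), "eye" and "attitude" of the camera in the world. Camera axes: x right, y up, looking along -z (the intrinsics and any distortion apply to the point x, -y, -z); pixel columns grow to the right and rows downward; lengths in m; the calibration is good to about 2 mm. A picture is of the moment at which its call begins. There is no depth.
- ctrl.close_job(): hands the job in, once; it reports no verdict.
The state is a dict: "clock": time; "joint_pos": joint angles; "qvel": joint speeds; "tau": joint torques, N m; "tool_pos": TCP position; "orientation": TCP orientation; "force": force on the tool from outside, world axes, zero at the start; "moment": the same for the moment, N m; "opening": finger opening in m.
Only numpy, scipy, OpenCV 4.12 (cv2) and the standard library are available. Lean on these libraries where they do the work, as an engineer would, in place of code of your own. Each camera call takes 0.05 s, during which the arm holds its last target.

## Working session

There is one attempt and no reset: what is moved stays moved. The work goes in short steps, Python scripts to look and compute and a shell command to move; the robot and the scene stay as the last step left them, time stands still between calls to the robot, and variables do not carry over. Pictures are saved under pics/ and viewed, and the job is handed in when it is done.

```bash
ls; mkdir -p pics
python3 - <<'E'
from plant import ctrl, snapshot
import cv2,json
print(ctrl.get_obs())
for n in("scene","top"):
    s=snapshot(n); cv2.imwrite(f"pics/{n}0.png",s["image"]); print({k:(v.tolist() if hasattr(v,'tolist') else v) for k,v in s.items() if k!="image"})
E
```

```text
pics
{'clock': 0.0, 'joint_pos': array([-5.23613866e+01,  2.05916334e+01,  6.34139568e-01, -2.11153931e-02,
       -7.01349407e+01, -1.65077363e+01]), 'qvel': array([-0.05184247, -0.11452974,  0.02351319, -0.08508215, -0.02366591,
       -0.02751295]), 'tau': array([ 2.14296539e-03, -5.82722032e+01,  2.93049413e+01,  6.99694008e+00,
        6.69937843e-03, -1.22665606e-04]), 'tool_pos': array([ 0.24315415, -0.62916436,  0.22562009]), 'orientation': array([ 1.79905735e+02, -7.23588931e-03, -1.58876308e+02]), 'force': array([-0.78663034,  0.03678603,  0.86892943]), 'moment': array([-0.02038928,  0.02989785,  0.03539805]), 'opening': 0.08790165557277033}
{'mtx': [[597.9889607985584, 0.0, 326.00405973701425], [0.0, 597.9889607985584, 243.48666437676366], [0.0, 0.0, 1.0]], 'eye': [0.03659593819388066, 1.0694443111810636, 1.434554097495613], 'attitude': [40.734645545715, 0.713851577291188, -153.74376914134496]}
{'mtx': [[466.13105202939136, 0.0, 320.1662075876328], [0.0, 466.13105202939136, 249.22672742016925], [0.0, 0.0, 1.0]], 'eye': [0.30884844954651336, 0.058632039145811984, 1.4769924593578838], 'attitude': [10.565767712579088, -0.12836471723328494, -91.5444013807629]}
```

View pics/scene0.png

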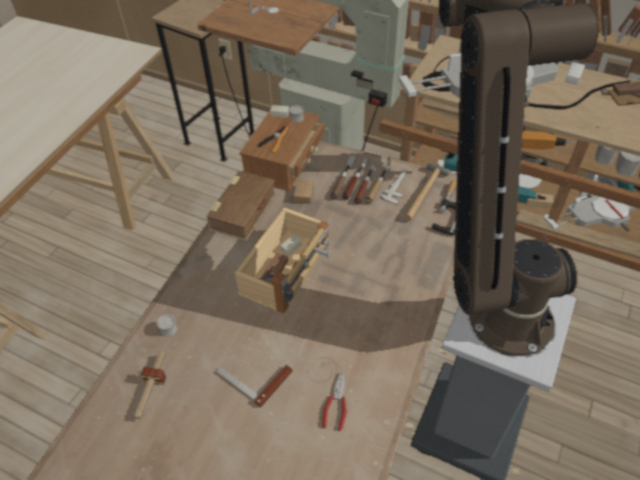

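View pics/top0.png

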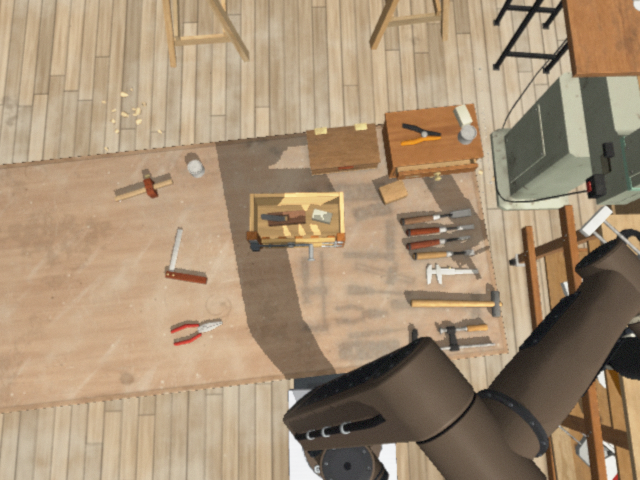

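The scene view shows the pen at about (282,258). In the top view it is at about (297,220), with the stud sticking out at (311,255). I'll enlarge both.

```bash
cat > h.py <<'E'
import numpy as np,cv2
from scipy.spatial.transform import Rotation as R
from plant import ctrl,snapshot
def grab(n,f):
    s=snapshot(n); cv2.imwrite(f"pics/{f}.png",s["image"]); return s
def crop(im,x0,y0,w,h,k,f):
    c=cv2.resize(im[y0:y0+h,x0:x0+w],None,fx=k,fy=k,interpolation=cv2.INTER_CUBIC)
    for i in range(0,w,10): cv2.line(c,(i*k,0),(i*k,6 if i%50 else 14),(0,0,255),1)
    for i in range(0,h,10): cv2.line(c,(0,i*k),(6 if i%50 else 14,i*k),(0,0,255),1)
    cv2.imwrite(f"pics/{f}.png",c)
CAM={"scene":([597.989,326.004,243.487],[0.036596,1.069444,1.434554],[40.734646,0.713852,-153.743769]),
"top":([466.131,320.166,249.227],[0.308848,0.058632,1.476992],[10.565768,-0.128365,-91.544401])}
def ray(n,u,v):
    (f,cx,cy),e,a=CAM[n]
    d=R.from_euler('xyz',a,degrees=True).apply([(u-cx)/f,-(v-cy)/f,-1]); return np.array(e),d
def at(n,u,v,z):
    e,d=ray(n,u,v); return e+d*(z-e[2])/d[2]
def proj(n,p):
    (f,cx,cy),e,a=CAM[n]
    c=R.from_euler('xyz',a,degrees=True).inv().apply(np.array(p)-e); return np.array([cx+f*c[...,0]/-c[...,2],cy-f*c[...,1]/-c[...,2]]).T
E
python3 - <<'E'
from h import *
crop(cv2.imread("pics/top0.png"),235,180,120,90,6,"t0c")
crop(cv2.imread("pics/scene0.png"),225,200,120,120,5,"s0c")
E
```

```text
(no output)
```

View pics/t0c.png

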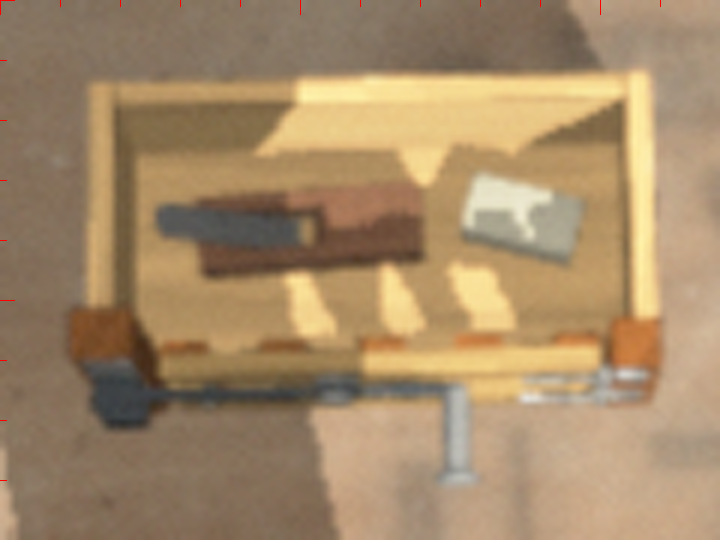

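View pics/s0c.png

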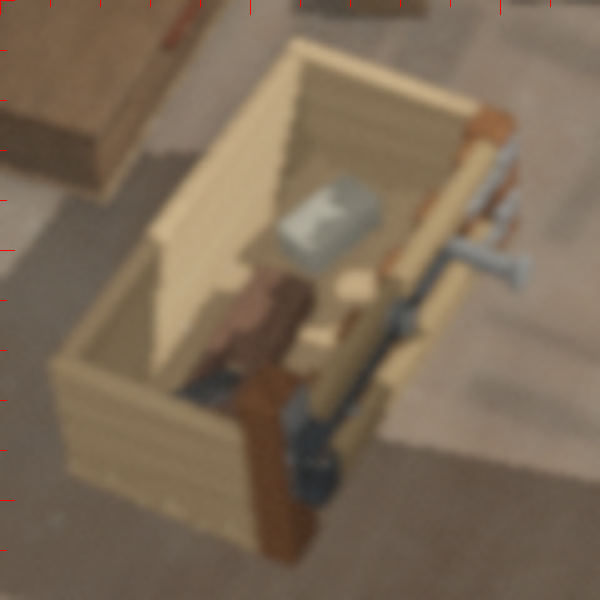

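Run:
```python
from h import *
T=lambda a,b:(235+a/6,180+b/6)
S=lambda a,b:(225+a/5,200+b/5)
BLt=at("top",*T(88,82),.105);BRt=at("top",*T(652,70),.105)
BLs=at("scene",*S(52,360),.105);BRs=at("scene",*S(297,38),.105)
print(BLt,BRt,BLs,BRs,np.linalg.norm(BLt-BRt),np.linalg.norm(BLs-BRs))
for a,b in((BLt,BRt),(BLs,BRs)):
    d=a-b;print(np.degrees(np.arctan2(-d[0],d[1])))
print("stud",at("top",*T(457,390),.095),at("top",*T(458,480),.102),at("scene",*S(450,245),.095),at("scene",*S(522,268),.095))
```

```text
[0.74326042 0.2597318  0.105     ] [ 0.74207959 -0.02818136  0.105     ] [0.74180709 0.25597729 0.105     ] [ 0.73914905 -0.02597275  0.105     ] 0.2879155838244992 0.2819625681056196
-0.23498716717389032
-0.5401303106906611
stud [0.58015619 0.07541616 0.095     ] [0.53311581 0.07590255 0.102     ] [0.58161188 0.07528161 0.095     ] [0.53581868 0.07275653 0.095     ]
```

Run:
```python
from h import *
T=lambda a,b:(235+a/6,180+b/6)
S=lambda a,b:(225+a/5,200+b/5)
def tri(t,s):
    (e1,d1),(e2,d2)=ray("top",*t),ray("scene",*s)
    A=np.stack([d1,-d2],1);k=np.linalg.lstsq(A,e2-e1,rcond=None)[0]
    p,q=e1+d1*k[0],e2+d2*k[1];return (p+q)/2,np.linalg.norm(p-q)
print("right post top ctr",tri(T(636,338),S(492,122)))
print("left post top ctr",tri(T(100,332),S(268,385)))
print("stud flange",tri(T(458,480),S(524,268)))
for zz in (.105,.15):
  for p in((612,318),(660,318),(612,372)): print(zz,at("top",*T(*p),zz))
M=np.array([.5865,.1155,0]);Y=R.from_euler('z',-.4,degrees=True)
P=np.array([[.155,.145,.105],[.155,-.145,.105],[-.01,-.041,.095],[-.04,-.041,.095],[-.054,-.041,.095],[-.01,.019,.095],[-.01,.112,.095],[-.01,-.116,.11],[-.01,.106,.11]])
W=Y.apply(P)+M
a=proj("top",W);b=proj("scene",W)
for i in range(len(P)): print(P[i],W[i].round(4),((a[i]-[235,180])*6).round(),((b[i]-[225,200])*5).round())
im=cv2.imread("pics/scene0.png")
for n,xy in(("pliers",(195,332)),):print(n,at("top",*xy,0.01))
```

```text
right post top ctr (array([ 0.60091185, -0.01557   ,  0.1040016 ]), np.float64(0.0034193200666230946))
left post top ctr (array([0.60286292, 0.24729376, 0.15001838]), np.float64(0.0005040017524709047))
stud flange (array([0.53323156, 0.07586458, 0.09980507]), np.float64(0.0004955631527729864))
0.105 [ 0.61297245 -0.003398    0.105     ]
0.105 [ 0.61233455 -0.02750419  0.105     ]
0.105 [ 0.58531391 -0.00246894  0.105     ]
0.15 [ 0.60299746 -0.00136347  0.15      ]
0.15 [ 0.60238049 -0.02467901  0.15      ]
0.15 [ 5.76246094e-01 -4.64892647e-04  1.50000000e-01]
[0.155 0.145 0.105] [0.7425 0.2594 0.105 ] [89. 83.] [ 48. 364.]
[ 0.155 -0.145  0.105] [ 0.7405 -0.0306  0.105 ] [657.  73.] [299.  33.]
[-0.01  -0.041  0.095] [0.5762 0.0746 0.095 ] [459. 398.] [459. 247.]
[-0.04  -0.041  0.095] [0.5462 0.0748 0.095 ] [460. 456.] [504. 264.]
[-0.054 -0.041  0.095] [0.5322 0.0749 0.095 ] [460. 484.] [526. 273.]
[-0.01   0.019  0.095] [0.5766 0.1346 0.095 ] [340. 400.] [411. 319.]
[-0.01   0.112  0.095] [0.5773 0.2276 0.095 ] [155. 403.] [333. 436.]
[-0.01  -0.116  0.11 ] [ 5.757e-01 -4.000e-04  1.100e-01] [609. 389.] [516. 145.]
[-0.01   0.106  0.11 ] [0.5772 0.2216 0.11  ] [163. 398.] [337. 412.]
pliers [0.33190632 0.44250098 0.01      ]
```

```bash
cat >> h.py <<'E'
def row(pos,rpy):
    o=ctrl.get_obs();Rc=R.from_euler('xyz',o["orientation"],degrees=True);Rt=R.from_euler('xyz',rpy,degrees=True)
    d=Rc.inv().apply(np.array(pos)-o["tool_pos"]);w=(Rc.inv()*Rt).as_rotvec();return d.round(4),w.round(4)
def st():
    o=ctrl.get_obs();print(round(o["clock"],2),o["tool_pos"].round(4),o["orientation"].round(2),"F",o["force"].round(2),"M",o["moment"].round(2),round(o["opening"],4))
E
python3 -c "
from h import *
st();print(row([.55,.0755,.2256],[180,0,179.6]),row([.55,.0755,.14],[180,0,179.6]))"
```

```text
0.1 [ 0.2431 -0.6292  0.2257] [ 1.7991e+02 -1.0000e-02 -1.5887e+02] F [ 0.06 -0.42 -0.19] M [0.03 0.03 0.01] 0.0879
(array([-0.5402,  0.5468,  0.0008]), array([ 0.0014, -0.0004,  0.3757])) (array([-0.5402,  0.5466,  0.0864]), array([ 0.0014, -0.0004,  0.3757]))
```

```bash
python3 -m pendant '[[-0.04,0.04,0,0,0,0.03,-1],[-0.08,0.081,0,0,0,0.06,-1],[-0.12,0.121,0,0,0,0.09,-1],[-0.16,0.162,0,0,0,0.12,-1],[-0.2,0.202,0,0,0,0.15,-1],[-0.24,0.243,0,0,0,0.18,-1],[-0.28,0.283,0,0,0,0.21,-1],[-0.32,0.324,0,0,0,0.24,-1],[-0.36,0.364,0,0,0,0.27,-1],[-0.4,0.405,0,0,0,0.3,-1],[-0.44,0.445,0,0,0,0.33,-1],[-0.46,0.466,0,0,0,0.35,-1]]'; python3 -c "
from h import *
st();print(row([.5505,.0755,.2],[180,0,179.6]),row([.5505,.0755,.125],[180,0,179.6]))"
```

```text
clock: 1.6
tool_pos: [0.505, -0.0267, 0.2263]
orientation: [180.0, -0.0, -178.9]
force: [0.3, -0.5, 0.0]
opening: 0.0007
1.6 [ 0.505  -0.0267  0.2263] [ 1.8000e+02 -2.0000e-02 -1.7885e+02] F [ 0.28 -0.51  0.01] M [-0.11 -0.   -0.01] 0.0007
(array([-0.0476,  0.1012,  0.0263]), array([ 0.0001, -0.0003,  0.027 ])) (array([-0.0476,  0.1012,  0.1013]), array([ 0.0001, -0.0003,  0.027 ]))
```

```bash
python3 -m pendant '[[-0.016,0.034,0.01,0,0,0.01,-1],[-0.032,0.068,0.026,0,0,0.02,-1],[-0.0476,0.1012,0.05,0,0,0.027,-1],[-0.0476,0.1012,0.075,0,0,0.027,-1],[-0.0476,0.1012,0.1,0,0,0.027,-1],[-0.0476,0.1012,0.1013,0,0,0.027,-1],[-0.0476,0.1012,0.1013,0,0,0.027,-1]]'
python3 - <<'E'
from h import *
st();s=grab("scene","s1");t=grab("top","t1")
crop(s["image"],225,200,120,120,5,"s1c");crop(t["image"],235,170,130,100,6,"t1c")
E
```

```text
clock: 2.48
tool_pos: [0.5505, 0.073, 0.1259]
orientation: [-180.0, 0.0, 179.5]
force: [-0.7, -0.1, -0.1]
opening: 0.0
2.48 [0.5505 0.073  0.1259] [-1.8000e+02  3.0000e-02  1.7954e+02] F [-0.67 -0.12 -0.06] M [-0.02 -0.01  0.  ] 0.0
```

View pics/s1c.png

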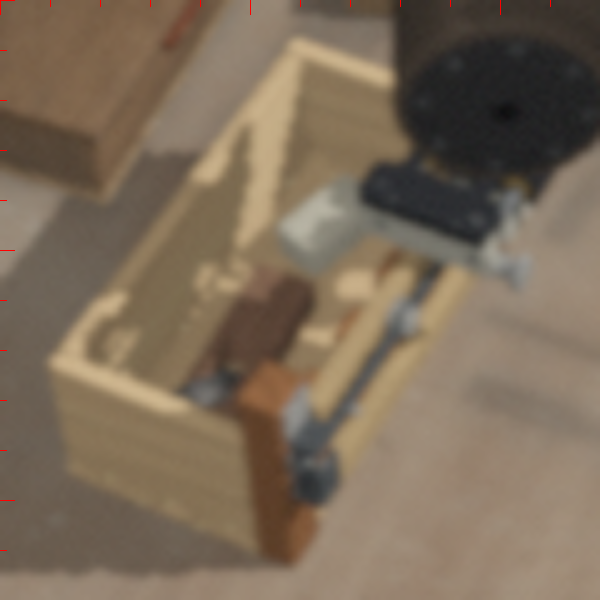

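View pics/t1c.png

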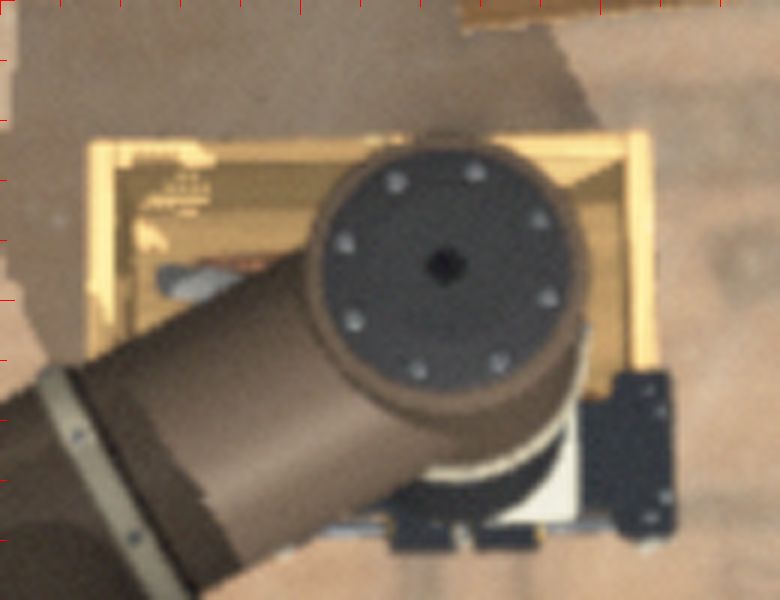

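```bash
python3 -m pendant '[[0,0.002,0.005,0,0,0,-1],[0,0.002,0.01,0,0,0,-1],[0,0.002,0.015,0,0,0,-1],[0,0.002,0.018,0,0,0,-1],[0,0.002,0.018,0,0,0,-1],[0,0.002,0.018,0,0,0,-1]]';python3 -m pendant '[[0,0,0.001,0,0,0,-1],[0,0,0.002,0,0,0,-1],[0,0,0.002,0,0,0,-1],[0,0,0.002,0,0,0,-1]]'; python3 -m pendant '[[0,0,0.001,0,0,0,-1],[0,0,0.002,0,0,0,-1],[0,0,0.002,0,0,0,-1],[0,0,0.002,0,0,0,-1]]'; python3 -c "
from h import *
st()"
```

```text
clock: 3.32
tool_pos: [0.5502, 0.075, 0.1073]
orientation: [-180.0, 0.0, 179.5]
force: [-0.7, -0.5, -0.1]
opening: 0.0005
clock: 3.82
tool_pos: [0.5501, 0.075, 0.1053]
orientation: [-180.0, -0.0, 179.5]
force: [-0.1, -0.7, -0.3]
opening: 0.0004
clock: 4.32
tool_pos: [0.5501, 0.0749, 0.1032]
orientation: [-180.0, -0.0, 179.5]
force: [0.5, -0.2, -0.1]
opening: 0.0002
4.33 [0.5501 0.0749 0.1032] [-180.     -0.    179.53] F [ 0.54 -0.19 -0.1 ] M [ 0.   -0.03 -0.02] 0.0002
```

```bash
for i in 1 2 3; do python3 -m pendant '[[0,0,0.0005,0,0,0,-1],[0,0,0.001,0,0,0,-1],[0,0,0.001,0,0,0,-1]]' | egrep 'tool_pos|force'; python3 -c "
from h import *
st()"; done
```

```text
tool_pos: [0.5501, 0.075, 0.1023]
force: [-0.1, -0.3, 0.9]
4.7 [0.5501 0.075  0.1023] [-180.      0.    179.53] F [-0.14 -0.31  0.88] M [-0.09  0.07 -0.02] 0.0007
tool_pos: [0.5501, 0.0749, 0.1014]
force: [-0.6, -1.2, 2.2]
5.08 [0.5501 0.0749 0.1014] [-1.8000e+02  1.0000e-02  1.7953e+02] F [-0.62 -1.24  2.21] M [-0.19  0.26  0.04] 0.0001
tool_pos: [0.5501, 0.0749, 0.1002]
force: [-1.0, -1.7, 2.3]
5.45 [0.5501 0.0749 0.1002] [-179.99   -0.    179.53] F [-1.03 -1.7   2.32] M [-0.6   0.07  0.01] 0.0003
```

```bash
python3 -m pendant '[[0,0,0.0005,0,0,0,-1],[0,0.0001,0.001,0,0,0,-1],[0,0.0001,0.001,0,0,0,-1]]' | egrep 'tool_pos|force';
python3 -m pendant '[[0,0,0.0005,0,0,0,-1],[0,0.0001,0.001,0,0,0,-1],[0,0.0001,0.001,0,0,0,-1]]' | egrep 'tool_pos|force'
python3 -m pendant '[[0,0,0.0005,0,0,0,-1],[0,0.0001,0.001,0,0,0,-1],[0,0.0001,0.001,0,0,0,-1]]' | egrep 'tool_pos|force'
python3 -m pendant '[[0,0,0.0002,0,0,0,-1],[0,0.0001,0.0005,0,0,0,-1],[0,0.0001,0.0005,0,0,0,-1]]' | egrep 'tool_pos|force'
```

```text
tool_pos: [0.5501, 0.075, 0.0992]
force: [-0.4, -1.8, 2.3]
tool_pos: [0.5501, 0.0752, 0.0982]
force: [-0.0, -2.5, 2.6]
tool_pos: [0.5501, 0.0753, 0.0972]
force: [-0.1, -2.1, 2.3]
tool_pos: [0.5501, 0.0754, 0.0967]
force: [0.3, -2.2, 2.7]
```

```bash
python3 -m pendant '[[0,0,0.0003,0,0,0,-1],[0,0.0001,0.0005,0,0,0,-1],[0,0.0001,0.0005,0,0,0,-1]]' | egrep 'tool_pos|force'
python3 -m pendant '[[0,0,0.0003,0,0,0,-1],[0,0.0001,0.0005,0,0,0,-1],[0,0.0001,0.0005,0,0,0,-1]]' | egrep 'tool_pos|force'
```

```text
tool_pos: [0.5501, 0.0755, 0.0962]
force: [0.1, -2.0, 2.5]
tool_pos: [0.5501, 0.0756, 0.0957]
force: [0.1, -1.2, 1.9]
```

```bash
python3 -m pendant '[[0,0,0.0003,0,0,0,-1],[0,0.0001,0.0005,0,0,0,-1],[0,0.0001,0.0005,0,0,0,-1]]' | egrep 'tool_pos|force'
python3 -m pendant '[[0,0,0.0003,0,0,0,-1],[0,0.0001,0.0005,0,0,0,-1],[0,0.0001,0.0005,0,0,0,-1]]' | egrep 'tool_pos|force'
```

```text
tool_pos: [0.5501, 0.0756, 0.0954]
force: [-1.2, -1.9, 5.2]
tool_pos: [0.5502, 0.0756, 0.0953]
force: [-1.7, -2.9, 7.3]
```

```bash
python3 -m pendant '[[0,0,0.0003,0,0,0,-1],[0,0.0001,0.0005,0,0,0,-1],[0,0.0001,0.0005,0,0,0,-1]]' | egrep 'tool_pos|force'
python3 -m pendant '[[0,0,0.0003,0,0,0,-1],[0,0.0001,0.0005,0,0,0,-1],[0,0.0001,0.0005,0,0,0,-1]]' | egrep 'tool_pos|force'
```

```text
tool_pos: [0.5502, 0.0756, 0.0951]
force: [-2.5, -3.4, 10.5]
tool_pos: [0.5502, 0.0756, 0.095]
force: [-4.8, -3.3, 14.3]
```

```bash
python3 -m pendant '[[0,0,-0.0015,0,0,0,-1],[0,0,-0.0027,0,0,0,-1],[0,0,-0.0027,0,0,0,-1],[0,0,-0.0027,0,0,0,-1]]' | egrep 'tool_pos|force'
python3 -c "
from h import *
st()"
```

```text
tool_pos: [0.5501, 0.0761, 0.0963]
force: [0.1, -1.5, 2.2]
9.7 [0.5501 0.0761 0.0963] [180.    -0.   179.53] F [ 0.07 -1.49  2.22] M [-0.67  0.04  0.05] 0.0002
```

```bash
python3 -m pendant '[[0,0,-0.0006,0,0,0,-1],[0,0,-0.0006,0,0,0,-1],[0.001,0,-0.0006,0,0,0,-1],[0.002,0,-0.0006,0,0,0,-1],[0.002,0,-0.0006,0,0,0,-1]]' | egrep 'tool_pos|force'
python3 -m pendant '[[0.001,0,0,0,0,0,-1],[0.002,0,0,0,0,0,-1],[0.002,0,0,0,0,0,-1]]' | egrep 'tool_pos|force'
```

```text
tool_pos: [0.5483, 0.0762, 0.0972]
force: [0.6, -0.9, 2.8]
tool_pos: [0.5459, 0.0759, 0.0971]
force: [1.5, -0.7, 2.2]
```

```bash
python3 -m pendant '[[0.001,0,0.0001,0,0,0,-1],[0.002,0,0.0002,0,0,0,-1],[0.002,0,0.0002,0,0,0,-1]]' | egrep 'tool_pos|force'
python3 -m pendant '[[0.001,0,0,0,0,0,-1],[0.002,0,0,0,0,0,-1],[0.002,0,0,0,0,0,-1]]' | egrep 'tool_pos|force'
```

```text
tool_pos: [0.5443, 0.0756, 0.097]
force: [3.5, -4.0, 2.0]
tool_pos: [0.5428, 0.0754, 0.0973]
force: [4.4, -6.8, 2.6]
```

Run:
```python
from h import *
st();s=grab("scene","s2")
crop(s["image"],260,210,80,80,7,"s2c");crop(cv2.imread("pics/s1.png"),260,210,80,80,7,"s1d")
```

```text
11.45 [0.5428 0.0754 0.0973] [-1.7996e+02  7.0000e-02  1.7955e+02] F [ 4.39 -6.8   2.65] M [-2.14 -1.87  0.05] 0.0002
```

View pics/s2c.png

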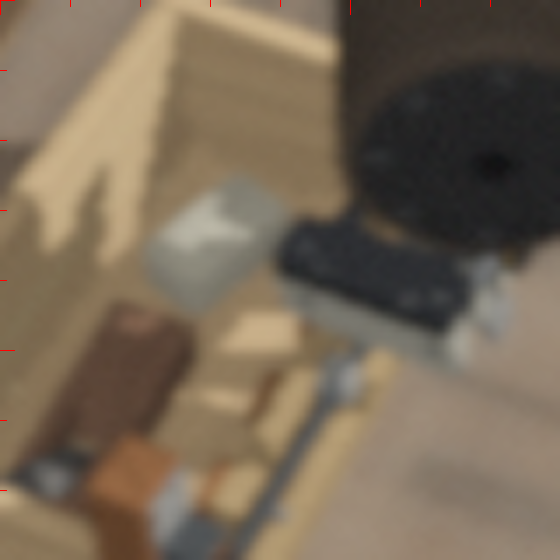

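View pics/s1d.png

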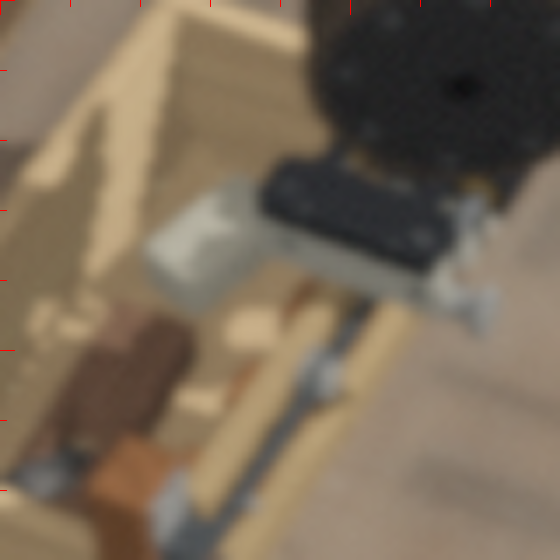

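Run:
```python
from h import *
a=at("scene",260+320/7,210+375/7,.1);b=at("scene",260+345/7,210+380/7,.1);print(a,b)
H=np.array([.5757,-.0004]); 
for p in(a,b):
    d=p[:2]-H; print(np.degrees(np.arctan2(-d[0],d[1])))
st()
crop(cv2.imread("pics/s2.png"),250,240,90,80,7,"s2d")
```

```text
[0.57879661 0.1392349  0.1       ] [0.56836973 0.13712919 0.1       ]
-1.27040968988863
3.050963650497015
11.5 [0.5428 0.0754 0.0972] [-1.7996e+02  6.0000e-02  1.7955e+02] F [ 4.28 -5.71  3.46] M [-2.2  -1.83  0.03] 0.0004
```

View pics/s2d.png

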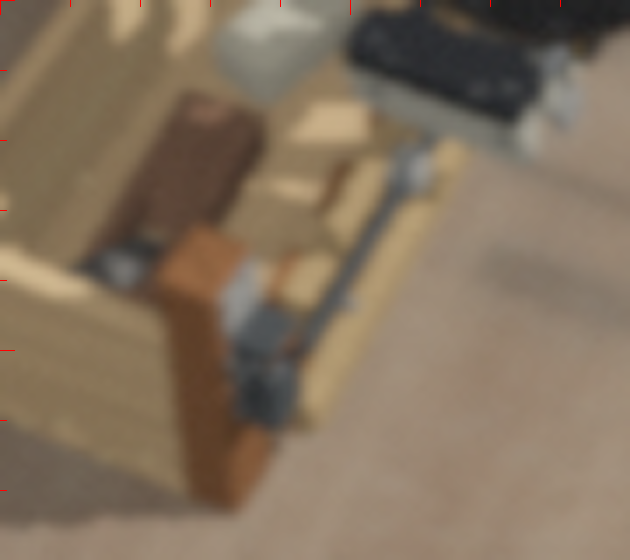

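```bash
cat >> h.py <<'E'
H=np.array([.5757,-.0004])
def arc(cmd,yaw,z,phis,loc=(-.029,.0755)):
    Rc=R.from_euler('xyz',[180,0,yaw],degrees=True)
    for f in phis:
        p=R.from_euler('z',f,degrees=True).apply([*loc,0])+[*H,z]
        Rt=R.from_euler('xyz',[180,0,180+f],degrees=True)
        d=Rc.inv().apply(p-np.array(cmd));w=(Rc.inv()*Rt).as_rotvec()
        print(f,p.round(4),"row",d.round(4).tolist(),round(w[2],3))
E
python3 -c "
from h import *
arc([.5423,.0762,.0969],179.55,.0966,[4.5,6,7,8,9,10,12,14])"
```

```text
4.5 [0.5409 0.0726 0.0966] row [0.0014, -0.0036, 0.0003] -0.086
6 [0.539  0.0717 0.0966] row [0.0033, -0.0046, 0.0003] -0.113
7 [0.5377 0.071  0.0966] row [0.0045, -0.0052, 0.0003] -0.13
8 [0.5365 0.0703 0.0966] row [0.0058, -0.0059, 0.0003] -0.147
9 [0.5352 0.0696 0.0966] row [0.007, -0.0066, 0.0003] -0.165
10 [0.534  0.0689 0.0966] row [0.0082, -0.0073, 0.0003] -0.182
12 [0.5316 0.0674 0.0966] row [0.0106, -0.0089, 0.0003] -0.217
14 [0.5293 0.0658 0.0966] row [0.0129, -0.0105, 0.0003] -0.252
```

First correct sideways and yaw to line up with the gate, then draw a little.

```bash
python3 -m pendant '[[0.0005,-0.001,0.0001,0,0,-0.022,-1],[0.001,-0.002,0.0002,0,0,-0.043,-1],[0.0014,-0.0036,0.0003,0,0,-0.086,-1],[0.0033,-0.0046,0.0003,0,0,-0.113,-1],[0.0033,-0.0046,0.0003,0,0,-0.113,-1]]' | egrep 'tool_pos|force'
python3 -c "
from h import *
st()"
```

```text
tool_pos: [0.538, 0.0714, 0.0963]
force: [-0.7, 0.0, 1.6]
12.12 [0.538  0.0714 0.0963] [-1.80e+02 -6.00e-02 -1.74e+02] F [-0.65  0.02  1.58] M [ 0.01  0.18 -0.01] 0.0007
```

```bash
python3 -c "
from h import *
arc([.539,.0717,.0966],186,.0966,[7,8,9,10,11,12,13,14,16,18,20])"
```

```text
7 [0.5377 0.071  0.0966] row [0.0014, -0.0006, -0.0] -0.017
8 [0.5365 0.0703 0.0966] row [0.0027, -0.0011, -0.0] -0.035
9 [0.5352 0.0696 0.0966] row [0.0039, -0.0017, -0.0] -0.052
10 [0.534  0.0689 0.0966] row [0.0052, -0.0022, -0.0] -0.07
11 [0.5328 0.0682 0.0966] row [0.0065, -0.0029, -0.0] -0.087
12 [0.5316 0.0674 0.0966] row [0.0078, -0.0035, -0.0] -0.105
13 [0.5305 0.0666 0.0966] row [0.009, -0.0041, -0.0] -0.122
14 [0.5293 0.0658 0.0966] row [0.0103, -0.0048, -0.0] -0.14
16 [0.527  0.0642 0.0966] row [0.0127, -0.0062, -0.0] -0.175
18 [0.5248 0.0624 0.0966] row [0.0151, -0.0077, -0.0] -0.209
20 [0.5226 0.0606 0.0966] row [0.0174, -0.0093, -0.0] -0.244
```

```bash
python3 -m pendant '[[0.0014,-0.0006,0,0,0,-0.017,-1],[0.0027,-0.0011,0,0,0,-0.035,-1],[0.0039,-0.0017,0,0,0,-0.052,-1],[0.0052,-0.0022,0,0,0,-0.07,-1],[0.0052,-0.0022,0,0,0,-0.07,-1]]' | egrep 'tool_pos|force'
python3 - <<'E'
from h import *
st();s=grab("scene","s3")
crop(s["image"],250,230,100,80,7,"s3d")
E
```

```text
tool_pos: [0.5339, 0.0684, 0.0967]
force: [1.3, -2.6, 3.3]
12.75 [0.5339 0.0684 0.0967] [-179.98    0.   -169.96] F [ 1.29 -2.57  3.27] M [-0.88 -0.81  0.01] 0.0004
```

View pics/s3d.png

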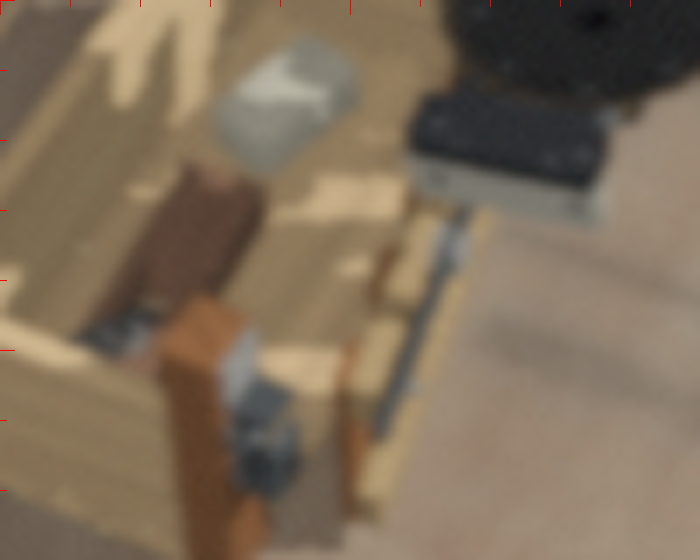

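```bash
python3 -c "
from h import *
p=R.from_euler('z',10,degrees=True).apply([-.029,.0755,0])+[*H,.0966]
arc(p,190,.0966,[10+1.8*i for i in range(1,13)])"
```

```text
11.8 [0.5319 0.0676 0.0966] row [0.0024, -0.0009, -0.0] -0.031
13.6 [0.5298 0.0662 0.0966] row [0.0047, -0.002, -0.0] -0.063
15.4 [0.5277 0.0647 0.0966] row [0.007, -0.0031, -0.0] -0.094
17.2 [0.5257 0.0631 0.0966] row [0.0092, -0.0042, -0.0] -0.126
19.0 [0.5237 0.0615 0.0966] row [0.0115, -0.0055, -0.0] -0.157
20.8 [0.5218 0.0599 0.0966] row [0.0136, -0.0068, -0.0] -0.188
22.6 [0.5199 0.0582 0.0966] row [0.0158, -0.0081, -0.0] -0.22
24.4 [0.5181 0.0564 0.0966] row [0.0179, -0.0096, -0.0] -0.251
26.2 [0.5163 0.0545 0.0966] row [0.0199, -0.0111, -0.0] -0.283
28.0 [0.5146 0.0526 0.0966] row [0.0219, -0.0127, -0.0] -0.314
29.8 [0.513  0.0507 0.0966] row [0.0239, -0.0143, -0.0] -0.346
31.6 [0.5114 0.0487 0.0966] row [0.0258, -0.016, -0.0] -0.377
```

```bash
python3 -m pendant '[[0.0024,-0.0009,0,0,0,-0.031,-1],[0.0047,-0.002,0,0,0,-0.063,-1],[0.007,-0.0031,0,0,0,-0.094,-1],[0.0092,-0.0042,0,0,0,-0.126,-1],[0.0115,-0.0055,0,0,0,-0.157,-1],[0.0136,-0.0068,0,0,0,-0.188,-1],[0.0158,-0.0081,0,0,0,-0.22,-1],[0.0179,-0.0096,0,0,0,-0.251,-1],[0.0199,-0.0111,0,0,0,-0.283,-1],[0.0219,-0.0127,0,0,0,-0.314,-1],[0.0239,-0.0143,0,0,0,-0.346,-1],[0.0258,-0.016,0,0,0,-0.377,-1]]' | egrep 'tool_pos|force'
python3 - <<'E'
from h import *
st();s=grab("scene","s4");t=grab("top","t4")
crop(s["image"],250,220,110,85,7,"s4d")
E
```

```text
tool_pos: [0.5132, 0.0489, 0.0975]
force: [7.3, -1.4, 2.7]
14.3 [0.5132 0.0489 0.0975] [-179.92    0.22 -148.21] F [ 7.26 -1.43  2.71] M [-0.96 -2.84  0.05] 0.0003
```

View pics/s4d.png

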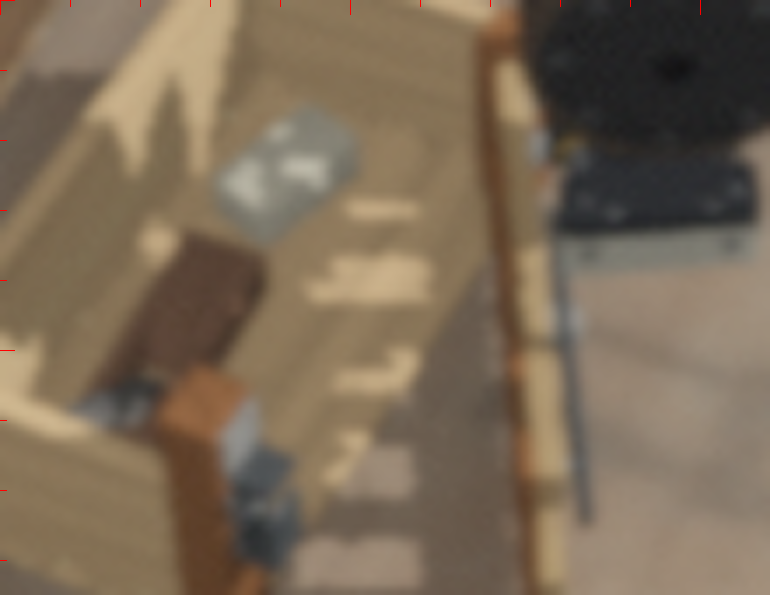

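Run:
```python
from h import *
a=at("scene",250+575/7,220+320/7,.098);b=at("scene",250+585/7,220+518/7,.106);print(a,b)
d=b-a;print(np.degrees(np.arctan2(-d[0],d[1])),np.linalg.norm(d))
for p in(a,b):
    d=p[:2]-H; print(np.degrees(np.arctan2(-d[0],d[1])),np.linalg.norm(d))
```

```text
[0.50786226 0.11205453 0.098     ] [0.4583897  0.20503199 0.106     ]
28.017086205297463 0.10562358684355368
31.100307717958515 0.13133156836739168
29.728182225388966 0.23656713584582775
```

```bash
python3 -m pendant '[[0.0019,-0.0019,0,0,0,-0.025,-1],[0.0037,-0.0035,0.0003,0,0,-0.05,-1],[0.006,-0.0046,0.0003,0,0,-0.085,-1],[0.0082,-0.0057,0.0003,0,0,-0.12,-1],[0.0105,-0.007,0.0003,0,0,-0.153,-1],[0.0126,-0.0083,0.0003,0,0,-0.186,-1],[0.0148,-0.0096,0.0003,0,0,-0.22,-1],[0.0148,-0.0096,0.0003,0,0,-0.22,-1]]' | egrep 'tool_pos|force'
python3 - <<'E'
from h import *
st();s=grab("scene","s5");t=grab("top","t5")
crop(s["image"],260,220,110,85,7,"s5d")
crop(t["image"],240,210,130,100,6,"t5d")
E
```

```text
tool_pos: [0.504, 0.0325, 0.0965]
force: [5.1, -1.9, 2.1]
15.4 [0.504  0.0325 0.0965] [-1.7997e+02  4.0000e-02 -1.3570e+02] F [ 5.07 -1.87  2.09] M [-0.34 -1.81  0.09] 0.0002
```

View pics/s5d.png

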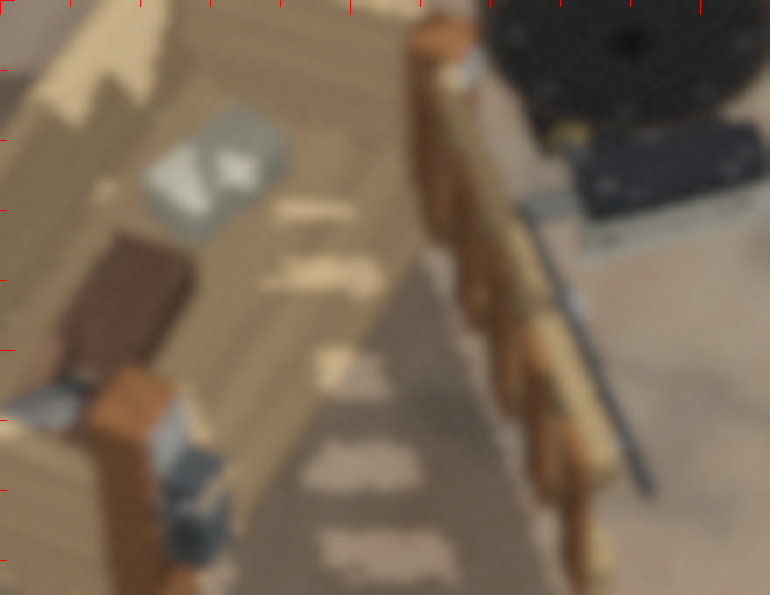

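View pics/t5d.png

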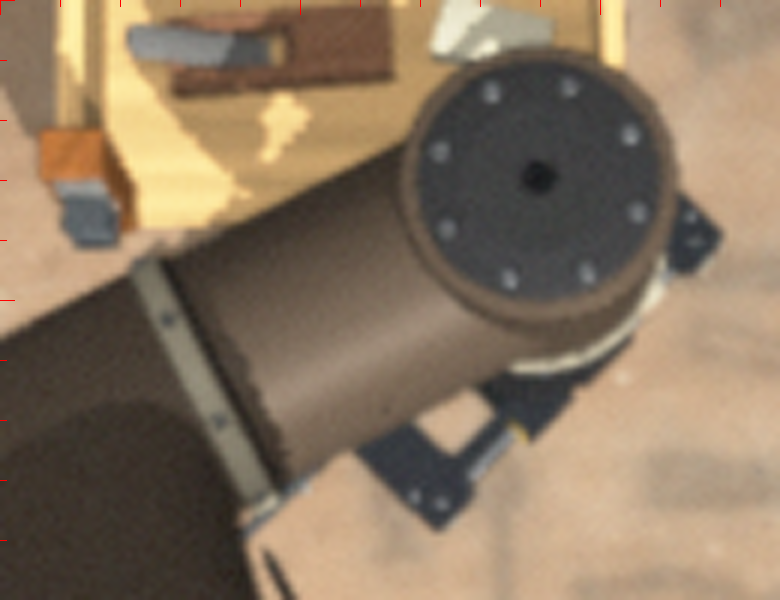

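Run:
```python
from h import *
a=at("scene",260+575/7,220+308/7,.098);b=at("scene",260+650/7,220+490/7,.107)
d=b-a;print(np.degrees(np.arctan2(-d[0],d[1])),np.linalg.norm(d))
for p in(a,b):
    d=p[:2]-H; print(np.degrees(np.arctan2(-d[0],d[1])),np.linalg.norm(d))
o=ctrl.get_obs();d=o["tool_pos"][:2]-H
for f in(40,42,44.2): print(f,R.from_euler('z',-f,degrees=True).apply([*d,0]), R.from_euler('z',-f,degrees=True).apply(o["force"]))
```

```text
41.83023443162815 0.10312753832135522
43.922543950965114 0.13104958276759743
43.00311170592152 0.2337452556326461
40 [-0.03379114  0.07137021  0.        ] [ 2.94765307 -4.41966828  2.32750836]
42 [-0.03127977  0.07250603  0.        ] [ 2.79161324 -4.51984755  2.32750836]
44.2 [-0.02847337  0.07365335  0.        ] [ 2.61604855 -4.62367996  2.32750836]
```

```bash
python3 -m pendant '[[0.0024,-0.0014,0,0,0,-0.031,-1],[0.0047,-0.003,0,0,0,-0.063,-1],[0.007,-0.0046,0,0,0,-0.094,-1],[0.0092,-0.0057,0,0,0,-0.126,-1],[0.0115,-0.007,0,0,0,-0.157,-1],[0.0136,-0.0083,0,0,0,-0.188,-1],[0.0158,-0.0096,0,0,0,-0.22,-1],[0.0179,-0.0111,0,0,0,-0.251,-1],[0.0199,-0.0126,0,0,0,-0.283,-1],[0.0219,-0.0142,0,0,0,-0.314,-1],[0.0239,-0.0158,0,0,0,-0.346,-1],[0.0258,-0.0175,0,0,0,-0.377,-1]]' | egrep 'tool_pos|force'
python3 - <<'E'
from h import *
st();s=grab("scene","s6")
crop(s["image"],260,210,110,85,7,"s6d")
E
```

```text
tool_pos: [0.4981, 0.0022, 0.0966]
force: [6.1, 1.9, 3.7]
17.0 [0.4981 0.0022 0.0966] [-1.7994e+02  6.0000e-02 -1.1405e+02] F [6.08 1.87 3.73] M [ 0.67 -2.04  0.11] 0.0004
```

View pics/s6d.png

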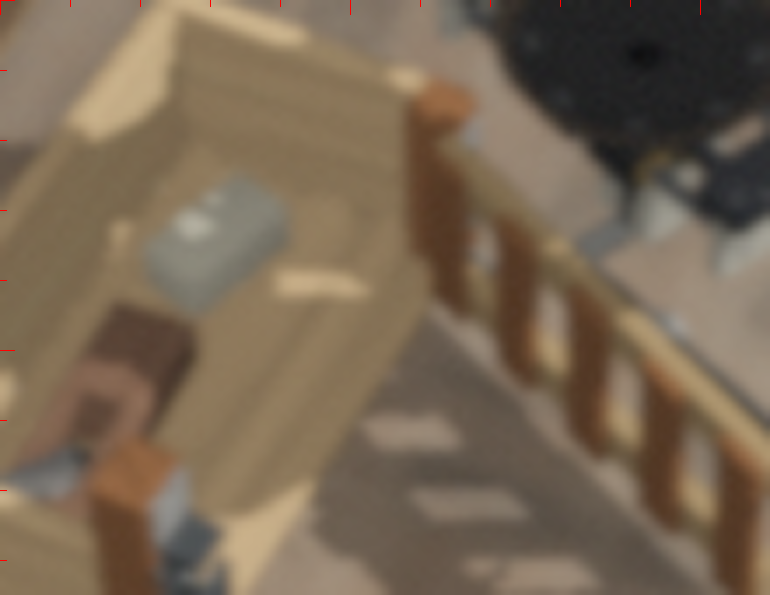

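```bash
python3 -m pendant '[[0.0024,-0.0014,0,0,0,-0.031,-1],[0.0047,-0.003,0,0,0,-0.063,-1],[0.007,-0.0046,0,0,0,-0.094,-1],[0.0092,-0.0057,0,0,0,-0.126,-1],[0.0115,-0.007,0,0,0,-0.157,-1],[0.0136,-0.0083,0,0,0,-0.188,-1],[0.0158,-0.0096,0,0,0,-0.22,-1],[0.0179,-0.0111,0,0,0,-0.251,-1],[0.0199,-0.0126,0,0,0,-0.283,-1],[0.0219,-0.0142,0,0,0,-0.314,-1],[0.0239,-0.0158,0,0,0,-0.346,-1],[0.0239,-0.0158,0,0,0,-0.346,-1]]' | egrep 'tool_pos|force'
python3 - <<'E'
from h import *
st();s=grab("scene","s7")
crop(s["image"],290,190,120,100,6,"s7d")
E
```

```text
tool_pos: [0.5019, -0.0266, 0.0962]
force: [1.8, -0.4, 1.6]
18.55 [ 0.5019 -0.0266  0.0962] [ 1.7998e+02 -2.0000e-02 -9.4330e+01] F [ 1.78 -0.36  1.57] M [ 0.06 -0.57 -0.02] 0.0006
```

View pics/s7d.png

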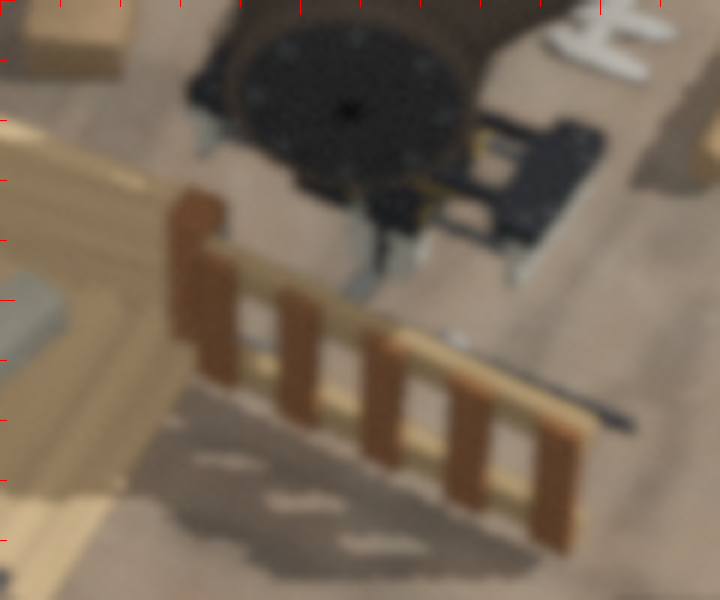

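Run:
```python
from h import *
S=lambda a,b:(290+a/6,190+b/6)
for p,q in(((235,258),(590,425)),((225,240),(600,412))):
    a=at("scene",*S(*p),.11);b=at("scene",*S(*q),.11);d=b-a;print(a,b,np.degrees(np.arctan2(-d[0],d[1])),np.linalg.norm(d))
```

```text
[0.56576984 0.01276545 0.11      ] [0.36720533 0.03531283 0.11      ] 83.52170389212239 0.19984055979352824
[0.57551449 0.00414856 0.11      ] [0.36595899 0.02587392 0.11      ] 84.08108984603354 0.21067865298164154
```

```bash
python3 -m pendant '[[0.0016,-0.0006,0,0,0,-0.02,-1],[0.0032,-0.0013,0,0,0,-0.042,-1],[0.0047,-0.002,0,0,0,-0.063,-1],[0.006,-0.0026,0,0,0,-0.078,-1],[0.006,-0.0026,0,0,0,-0.078,-1]]' | egrep 'tool_pos|force'
python3 - <<'E'
from h import *
st();s=grab("scene","s8")
crop(s["image"],290,190,120,100,6,"s8d")
E
```

```text
tool_pos: [0.5041, -0.0327, 0.0963]
force: [1.2, 0.1, 2.6]
19.23 [ 0.5041 -0.0327  0.0963] [ 1.7999e+02 -1.0000e-02 -8.9880e+01] F [1.17 0.13 2.58] M [ 0.1  -0.4  -0.04] 0.0003
```

View pics/s8d.png

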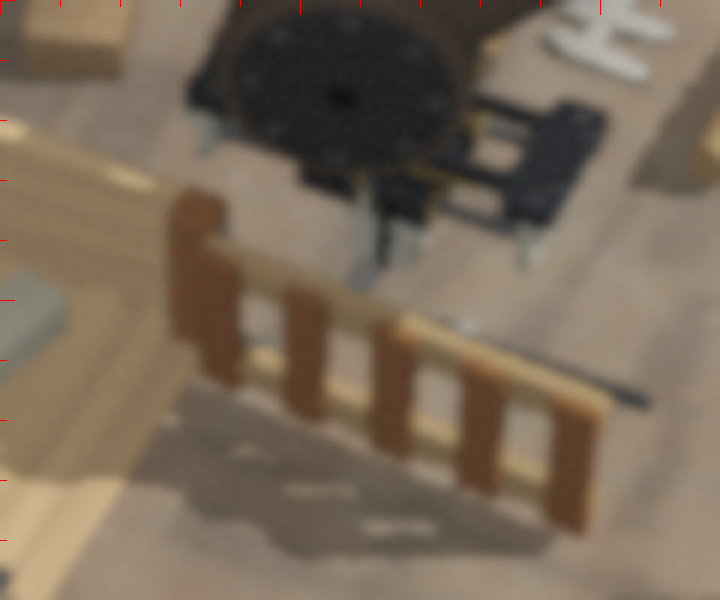

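Run:
```python
from h import *
S=lambda a,b:(290+a/6,190+b/6)
for p,q in(((240,258),(605,405)),((225,238),(612,390))):
    a=at("scene",*S(*p),.11);b=at("scene",*S(*q),.11);d=b-a;print(a,b,np.degrees(np.arctan2(-d[0],d[1])),np.linalg.norm(d))
```

```text
[0.56353963 0.01169598 0.11      ] [0.36544979 0.02084722 0.11      ] 87.35496491666322 0.1983011059534949
[0.57610446 0.0029476  0.11      ] [0.3659521  0.01078898 0.11      ] 87.86312309856845 0.21029859695372857
```

```bash
python3 -m pendant '[[0,0,-0.002,0,0,0,-1],[0,0,-0.004,0,0,0,-1],[0,0,-0.006,0,0,0,-1],[0,0,-0.009,0,0,0,-1],[0,0,-0.015,0,0,0,-1],[0,0,-0.03,0,0,0,-1],[0,0,-0.055,0,0,0,-1],[0,0,-0.085,0,0,0,-1],[0,0,-0.12,0,0,0,-1],[0,0,-0.15,0,0,0,-1],[0,0,-0.15,0,0,0,-1]]' | egrep 'tool_pos|force'
python3 -c "
from h import *
st();print(row([.42,-.3,.25],[180,0,-90]))"
```

```text
tool_pos: [0.5055, -0.0323, 0.2499]
force: [0.6, -0.1, 0.2]
20.65 [ 0.5055 -0.0323  0.2499] [-1.7968e+02  7.0000e-02 -8.9870e+01] F [ 0.59 -0.06  0.18] M [0.06 0.12 0.02] 0.0006
(array([ 0.2676,  0.0861, -0.0009]), array([-0.0056,  0.0012,  0.0023]))
```

Move aside (toward −y) to see clearly.

```bash
python3 -m pendant '[[0.03,0.01,0,0,0,0,-1],[0.06,0.02,0,0,0,0,-1],[0.09,0.03,0,0,0,0,-1],[0.12,0.04,0,0,0,0,-1],[0.15,0.05,0,0,0,0,-1],[0.18,0.06,0,0,0,0,-1],[0.21,0.07,0,0,0,0,-1],[0.24,0.08,0,0,0,0,-1],[0.265,0.086,0,0,0,0,-1],[0.265,0.086,0,0,0,0,-1],[0.265,0.086,0,0,0,0,-1]]' | egrep 'tool_pos|force'
python3 - <<'E'
from h import *
st();s=grab("scene","s9");t=grab("top","t9")
crop(s["image"],230,190,140,115,5,"s9d");crop(t["image"],230,180,130,170,4,"t9d")
E
```

```text
tool_pos: [0.4184, -0.2973, 0.2461]
force: [-0.9, 0.8, -0.5]
22.02 [ 0.4184 -0.2973  0.2461] [ 1.7998e+02  2.0000e-02 -8.9910e+01] F [-0.93  0.78 -0.53] M [ 0.07  0.1  -0.04] 0.0003
```

View pics/s9d.png

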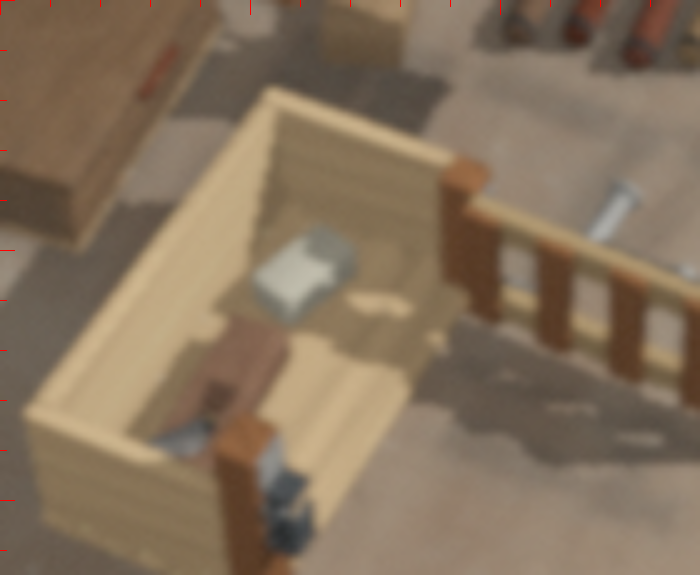

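View pics/t9d.png

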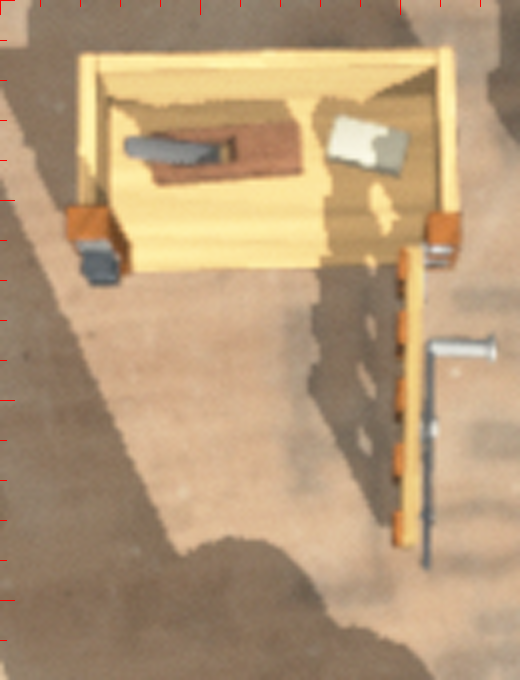

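View pics/t9.png

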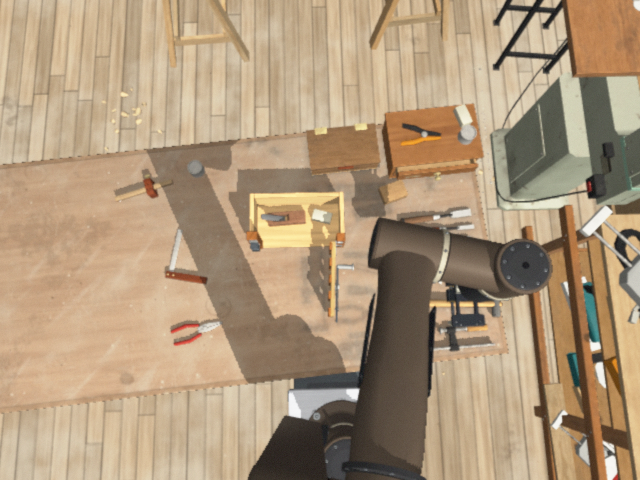

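The top view shows the gate standing square to the pen from (333,242) to (331,317), with the bar lying along it. The stud sticks out at (345,268). The catch is intact, and the plane, wax, pliers, square and block are where they were. The arm is clear of everything.

Run:
```python
from h import *
T=lambda a,b:(230+a/4,180+b/4)
a=at("top",*T(414,250),.11);b=at("top",*T(412,545),.11);d=b-a;print("gate",np.degrees(np.arctan2(-d[0],d[1]))+.4)
e=at("top",*T(460,348),.102);print("stud",e)
st();print(ctrl.close_job())
```

```text
gate 88.17422554131684
stud [ 0.50932673 -0.02388351  0.102     ]
22.12 [ 0.4187 -0.297   0.2463] [ 1.800e+02  1.000e-02 -8.984e+01] F [ 0.09 -0.21  0.35] M [-0.01  0.12  0.01] 0.0004
the job is handed in; nothing more can be done
None
```

The pen's gate is standing open at about 88° with the latch let go. I handed the job in at 22 s of the 72 s allowed.

- **Finding the catch:** I pushed the stud down with shut fingers in 0.5 mm steps. At about 7 mm down it met the top guard. I kept on for three more steps to be sure, so the stud force peaked at 14 N, which I reckon is about 8 N on the bar (the catch bears 12 N). I then backed off about 1.5 mm, to roughly mid-window.
- **Drawing and swinging:** I drew the gate out with the lever held down, then swung it round at about 14°/s by the stud. I lifted off and moved the arm aside.

**Last checks:**
- The top view gives the gate at 88.2°, and the earlier scene view about 88°.
- The bar has dropped back and the stud sits at its rest position.
- The pliers, try square, wax block and block_b looked unmoved. The hammer is partly hidden by the arm in the last picture, so I couldn't check it fully, but the arm went nowhere near it.
- The arm touched nothing, with under 0.5 N on the wrist.

**What didn't go cleanly:** early in the draw the fingers didn't follow the gate's arc closely enough. That gave up to 7 N sideways on the stud, which I corrected by shifting and turning the tool. During the swing the force rose to about 7 N again, partly along the gate; I only partly eased it, and it died away before 90°. I saw no sign of the bar dragging on the lip, but I had no direct measure of that.

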